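Weigh the press-weight tins by hand into the self-levelling rack

TASK

Three identical-looking tins of tart-press weights stand on the counter: one is nearly empty, one holds a hollow weight and one a solid weight. Lift each to feel how heavy it is and stand it upright in its well of the sprung rack - the lightest in the left well, the middle one in the middle, the heaviest in the right, as you face the rack - and let go of it, so that the three lids come level. Ease each tin gently into its well (the plate of wells may be clamped some millimetres off to one side, so feel for the mouth with no more than light force), never let a spring hit its bottom stop, and leave the other things on the counter where they are.

Things in the scene. Friction and masses are not known exactly. Their poses are not given: they have to be found in the camera images.
- tin_1_centre (a point): closed plain steel tin, upright, flat lid, 52 mm diameter, 92 mm tall, foot bevelled 1 mm, identical outside to the other two. Of the three, one is 160 g in all (nearly empty), one 430 g (hollow weight), one 800 g (solid weight), each within 5 percent; which is which changes every time and cannot be seen. This point: its centre, 46 mm above its underside; z up its axis
- tin_2_centre (a point): closed plain steel tin, upright, flat lid, 52 mm diameter, 92 mm tall, foot bevelled 1 mm, identical outside to the other two. Of the three, one is 160 g in all (nearly empty), one 430 g (hollow weight), one 800 g (solid weight), each within 5 percent; which is which changes every time and cannot be seen. This point: its centre, 46 mm above its underside; z up its axis
- tin_3_centre (a point): closed plain steel tin, upright, flat lid, 52 mm diameter, 92 mm tall, foot bevelled 1 mm, identical outside to the other two. Of the three, one is 160 g in all (nearly empty), one 430 g (hollow weight), one 800 g (solid weight), each within 5 percent; which is which changes every time and cannot be seen. This point: its centre, 46 mm above its underside; z up its axis
- tin_1: the same tin as tin_1_centre; origin at the centre of its underside
- tin_2: the same tin as tin_2_centre; origin at the centre of its underside
- tin_3: the same tin as tin_3_centre; origin at the centre of its underside
- rack: self-levelling rack, fixed on the counter: dark wooden cradle 100 (x) x 330 (y) mm, ends 50 mm high, under an aluminium plate 96 x 296 mm with three round wells in a row. Origin: centre of its underside, on the counter; x across the row, away from the robot at yaw 0; y along the row to the left; z up
- row_middle (a point): fixed point of the rack, 62 mm straight above its origin, level with the plate's top. Wells: bores 55 mm in diameter, 100 mm apart along rack y, at rack x = 0. The plate is clamped anywhere within 7 mm either way along rack y, not in this reading: the middle well is at rack y = -7 to 7 mm, the others at +/-100 mm from it. It stays put below 80 N
- well_left (a joint): travel of the round white sprung platform in the left well (rack +y), 0 unloaded, growing downwards to the hard stop at 0.020 m; spring 131 N/m, lightly damped, so that the lightest tin (160 g) settles it to about 0.012 m. Unloaded, the platform's upper face is 30 mm below the top of the plate
- well_middle (a joint): travel of the round white sprung platform in the middle well (middle of the row), 0 unloaded, growing downwards to the hard stop at 0.020 m; spring 352 N/m, lightly damped, so that the middle-weight tin (430 g) settles it to about 0.012 m. Unloaded, the platform's upper face is 30 mm below the top of the plate
- well_right (a joint): travel of the round white sprung platform in the right well (rack -y), 0 unloaded, growing downwards to the hard stop at 0.020 m; spring 654 N/m, lightly damped, so that the heaviest tin (800 g) settles it to about 0.012 m. Unloaded, the platform's upper face is 30 mm below the top of the plate
- jam_jar_2: jar with a dark lid, 64 mm across, 99 mm tall, behind the work; a bystander; origin at the centre of its underside
- mustard_jar: jar with a yellow lid, 68 mm across, 112 mm tall, behind the work; a bystander; origin at the centre of its underside
- enamel_cup: green and white cup with a handle, 64x89x48 mm, behind the work; a bystander; origin at the centre of its underside
- dough_timer: cream wind-up timer, 64 mm across, 56 mm tall, behind the rack; a bystander; origin at the centre of its underside
- tea_light: small candle in a metal cup, 38 mm across, 15 mm tall, behind the rack; a bystander; origin at the centre of its underside
There are look-alikes about, which are no part of the job. What is shaped like the tin_2 but orange is not meant. Leave any orange look-alike of the tin_3 alone.

How it is judged:
At the end, for the whole second after the job is handed in: Every tin stands upright (within about 7 degrees) inside a well, within 6 mm of the row's middle line, its underside at least 32 mm below the plate's top, released; each well's platform rests pressed down 9 to 15 mm (only the right tin does that), still (x of tin_1_centre in the frame of rack between -0.006 and 0.006 m and z of each of tin_1_centre, tin_2_centre, tin_3_centre in the frame of rack below 0.076 m and angle between each of tin_1_centre, tin_2_centre, tin_3_centre's own z axis and vertical below 0.12 rad and contact force between each of tin_1, tin_2, tin_3 and the fingers below 0.05 N and x of tin_2_centre in the frame of rack between -0.006 and 0.006 m and x of tin_3_centre in the frame of rack between -0.006 and 0.006 m and value of joint well_left between 0.009 and 0.015 m and velocity of joint well_left between -0.01 and 0.01 m/s and value of joint well_middle between 0.009 and 0.015 m and velocity of joint well_middle between -0.01 and 0.01 m/s and value of joint well_right between 0.009 and 0.015 m and velocity of joint well_right between -0.01 and 0.01 m/s); the robot touches nothing.
It fails at once if a spring is driven to its bottom stop (platform travel over 18.5 mm) (value of joint any of well_left, well_middle, well_right above 0.0185 m).
It fails at once if a tin is pressed or wedged against the rack with more than 50 N in all (contact force between any of tin_1, tin_2, tin_3 and rack above 50 N).
It fails at once if the robot itself presses on the rack with more than 50 N (contact force between any of the fingers, the arm and rack above 50 N).
It fails at once if a bystander is moved more than 15 mm (distance of any of jam_jar_2, mustard_jar, enamel_cup, dough_timer, tea_light from where it was at the start of the episode above 0.015 m).
It also fails if it takes over 72 s, if anything falls off the work surface, if the arm or the gripper's body presses on something with over 40 N, if the wrist force passes 120 N, or if a joint passes its speed limit or range.

ROBOT

A 6-joint arm with a two-finger parallel gripper is mounted at the origin on a cart in front of the work surface, level with it; the furniture and walls round the work are solid. World frame = base frame: x ahead of the robot, y to its left, z up, the work surface at z = 0. Lengths are in m, angles in rad, forces in N, time in s.
With the tool pointing down it reaches from about 0.35 to 0.775 m from the base axis. Payload 7.3 kg.
Tool frame: the origin (TCP) lies at the centre of the arm's flange, where the gripper is bolted on; the fingertips stand 178 mm ahead of it and the grasp point (between the pads) lies 159 mm ahead of it; z points along the fingers, y is the line along which they close (so a half turn about z gives the same grasp; the last joint's range is limited). The gripper opens to 92 mm and grips with 3 to 60 N. Pads are 19 mm wide; open, the fingers measure 130 mm over their backs; the gripper's body (75 mm by 190 mm) begins 47 mm behind the grasp point.
Start: joints at [1.028, 0.342, 1.524, -0, 1.275, -0.146], TCP at [0.203, 0.484, 0.405] pointing down, gripper open.
Joint ranges: [-2.53, 2.53], [-0.77, 2.02], [0.04, 2.7], [-1, 4.14], [0.28, 2.66], [-3.11, 3.11]. Speed limits (rad/s): [2.57, 2.57, 3.14, 3.14, 3.14, 3.14].

INTERFACE

Orientations are given as [roll, pitch, yaw] about the fixed x, y, z axes, in that order (R = Rz(yaw) Ry(pitch) Rx(roll)).
In Python, from cell import telemetry, vision, ticket gives the robot as it stands.
- The arm moves only by the shell command python3 -m crank 'ROWS' [FORCE]. ROWS is JSON, a list of rows, each a list of 5 numbers: the gripper command: -1 is shut, 1 is fully open, values between are in proportion, then the shift along the tool's x, y, z in mm, then the turn about the tool's z in rad. In form: [[fingers, dx, dy, dz, roll], ...]. A call has 1 to 12 rows; each row is the pose to reach, as a shift and turn from the pose commanded when the call began, along the tool's axes at that moment; what a row does not reach only later rows make up. A row lasts 1/12 s, in which the tool goes at most 41.7 mm and 7.16 degrees, less where a joint would pass 70% of its speed; a pose out of reach is approached as far as the arm can. A call with a gripper value outside its range is refused whole. The fingers move at their own pace and stop on an object; FORCE is the grip in N (left out, the last holds). Time passes only in rows, so rows that repeat a pose let the fingers close. It gives the time, the measured TCP pose, the force, the opening and the grip force at its end, in the units of the state.
- telemetry.observe(): the state, without advancing time (a new reading comes with each control period).
- vision.read_camera(name): name is "side" or "top"; returns (picture, depth): 480x640x3 uint8, red, green, blue; 480x640 float32, m along the optical axis (not along the pixel's ray), 0 where there is no reading.
- vision.get_calibration(name): a dict with "camera_matrix" (3x3 intrinsics, pixels), "rvec" (rotation vector, rad) and "tvec" (3), from world to camera coordinates, as OpenCV has them. Camera axes: x right, y down, z forward; pixel columns grow to the right and rows downward; lengths in m; the calibration is good to about 2 mm. A picture is of the moment at which its call begins. get_calibration takes no time and is no camera call.
- ticket.hand_in(): hands the job in; it is judged then, once.
The state is a dict: "time": time; "qpos": joint angles; "qvel": joint speeds; "joint_efforts": joint torques, N m; "tool_pos": TCP position; "tool_rot": TCP orientation; "contact_force": force on the tool from outside, world axes, zero at the start; "torque": the same for the moment, N m; "opening": finger opening in m; "grip_force": force on a finger pad.
Only numpy, scipy, OpenCV 4.12 (cv2) and the standard library are available. Lean on these libraries where they do the work, as an engineer would, in place of code of your own. Each camera call takes 0.05 s, during which the arm holds its last target. There are 200 camera calls.

## Working session

There is one attempt and no reset: what is moved stays moved. The work goes in short steps, Python scripts to look and compute and a shell command to move; the robot and the scene stay as the last step left them, time stands still between calls to the robot, and variables do not carry over. Pictures are saved under pics/ and viewed, at most 10 in all, crops included, and the job is handed in when it is done.

```bash
mkdir -p pics; ls
python3 - <<'E'
from cell import telemetry, vision
import cv2,numpy as np
for n in("top","side"):
    p,d=vision.read_camera(n); cv2.imwrite(f"pics/{n}0.png",p[:,:,::-1]); np.save(f"{n}0.npy",d)
    c=vision.get_calibration(n); R=cv2.Rodrigues(np.array(c["rvec"],float))[0]
    print(n,c["camera_matrix"],(-R.T@np.ravel(c["tvec"])).round(3),R.round(2).tolist())
print(telemetry.observe())
E
```

```text
pics
top [[445.59214174   0.         327.4713044 ]
 [  0.         445.59214174 239.60491068]
 [  0.           0.           1.        ]] [0.362 0.034 0.979] [[0.09, -1.0, 0.01], [-0.97, -0.08, -0.21], [0.21, 0.01, -0.98]]
side [[510.61836095   0.         321.36270798]
 [  0.         510.61836095 242.19652215]
 [  0.           0.           1.        ]] [ 0.303 -0.854  0.898] [[0.96, -0.28, 0.01], [-0.18, -0.64, -0.74], [0.22, 0.71, -0.67]]
{'time': 0.1, 'qpos': array([ 1.02798767e+00,  3.42648533e-01,  1.52490393e+00, -2.53474211e-05,
        1.27540031e+00, -1.46004317e-01]), 'qvel': array([-0.00079732, -0.0010431 , -0.00332703,  0.00118292, -0.00049918,
       -0.00021255]), 'joint_efforts': array([ 7.60205112e-04, -4.32005632e+01, -2.44692260e+01,  7.18242559e-02,
        5.25987719e-02, -7.71590885e-05]), 'tool_pos': array([0.20282231, 0.48411363, 0.40412277]), 'tool_rot': array([-3.14024348e+00, -1.73896250e-04,  2.74479559e+00]), 'contact_force': array([ 0.18197515,  0.03506921, -0.48029601]), 'torque': array([-0.03182622, -0.00022127,  0.03879536]), 'grip_force': 0.0, 'opening': 0.09149423040709387}
```

View pics/top0.png

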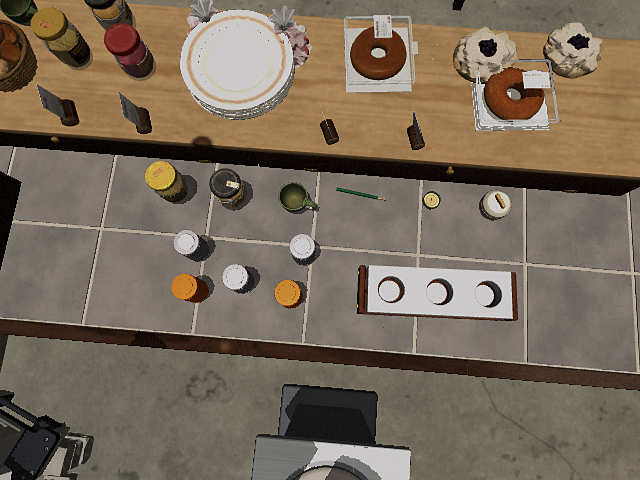

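View pics/side0.png

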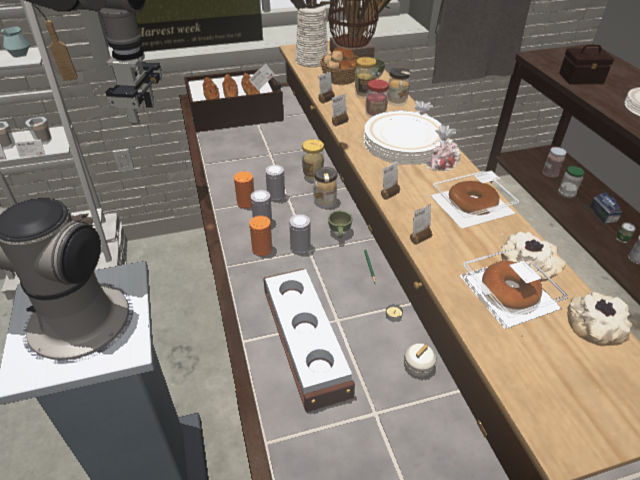

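The top view shows three grey tins, with lids at about (186,242), (236,277) and (302,248). Orange look-alikes stand at (185,287) and (288,293). The wells are at about (391,290), (439,291) and (487,294), and the jars, cup, timer and tea light are behind. Next I'll convert these to positions.

```bash
cat > h.py <<'E'
import numpy as np,cv2
from cell import telemetry,vision
def cloud(n,d):
    c=vision.get_calibration(n);K=np.array(c["camera_matrix"]);R=cv2.Rodrigues(np.array(c["rvec"],float))[0];t=np.ravel(c["tvec"])
    v,u=np.mgrid[:480,:640]
    P=np.stack([(u-K[0,2])/K[0,0]*d,(v-K[1,2])/K[1,1]*d,d],-1)
    return (P-t)@R
def uvz(n,u,v,z):
    c=vision.get_calibration(n);K=np.array(c["camera_matrix"]);R=cv2.Rodrigues(np.array(c["rvec"],float))[0];t=np.ravel(c["tvec"])
    r=R.T@np.linalg.inv(K)@[u,v,1];o=-R.T@t
    return o+r*(z-o[2])/r[2]
E
python3 - <<'E'
from h import *
pic=cv2.imread("pics/top0.png")
W=cloud("top",np.load("top0.npy"))
for nm,u,v in [("A",186,242),("B",236,277),("C",302,248),("O1",185,287),("O2",288,293)]:
    w=W[v-22:v+23,u-22:u+23].reshape(-1,3); m=(abs(w[:,2]-.092)<.006); q=w[m]
    (c,r)=cv2.minEnclosingCircle(q[:,:2].astype(np.float32)); print(nm,len(q),q.mean(0).round(4),np.round(c,4),round(r,4),"r",np.hypot(*c).round(3))
# plate
w=W[255:330,345:530].reshape(-1,3); q=w[(abs(w[:,2]-.062)<.005)][:,:2].astype(np.float32); print("plate",cv2.minAreaRect(q),np.median(w[abs(w[:,2]-.062)<.01][:,2]))
# cradle: all pts above .035
q=w[(w[:,2]>.035)&(w[:,2]<.07)][:,:2].astype(np.float32); print("cradle",cv2.minAreaRect(q))
w=W[255:330,345:530].reshape(-1,3); q=w[(abs(w[:,2]-.05)<.005)]
yy=q[:,1]; 
for s in (yy>yy.mean(),yy<yy.mean()): print("end",q[s].mean(0).round(4),cv2.minAreaRect(q[s][:,:2].astype(np.float32)))
for u,v in [(391,290),(439,291),(487,294)]:
    w=W[v-20:v+21,u-20:u+21]; m=(w[...,2]<.05); ww=w[m]; print("well",uvz("top",u,v,.062).round(4),np.percentile(ww[:,2],[5,50]).round(3))
for nm,u,v in [("jam",227,187),("mus",165,180),("cup",295,197),("timer",496,205),("tea",431,200)]:
    print(nm,W[v,u].round(3))
a=cv2.resize(pic[255:335,345:530],None,fx=4,fy=4,interpolation=cv2.INTER_CUBIC); cv2.imwrite("pics/rack.png",a)
a=cv2.resize(pic[220:320,160:330],None,fx=4,fy=4,interpolation=cv2.INTER_CUBIC); cv2.imwrite("pics/tins.png",a)
E
```

```text
A 515 [0.5241 0.3311 0.0923] [0.5246 0.3321] 0.0261 r 0.621
B 530 [0.4626 0.2237 0.0923] [0.4629 0.2239] 0.0261 r 0.514
C 503 [0.5359 0.0962 0.0926] [0.5368 0.0964] 0.0263 r 0.545
O1 547 [0.4347 0.3211 0.0921] [0.435  0.3226] 0.0266 r 0.542
O2 536 [0.44   0.1166 0.0923] [0.4404 0.1169] 0.0261 r 0.456
plate ((0.4721100330352783, -0.1930157095193863), (0.09658434987068176, 0.2968232035636902), 2.139920711517334) 0.06217791528122121
cradle ((0.47199854254722595, -0.19121471047401428), (0.09850750863552094, 0.33141979575157166), 2.2325878143310547)
end [ 0.4646 -0.0447  0.0498] ((0.45848459005355835, -0.10173787921667099), (0.16062554717063904, 0.09825307875871658), 83.95060729980469)
end [ 0.4753 -0.3251  0.05  ] ((0.47568193078041077, -0.2721472978591919), (0.09804598987102509, 0.16912978887557983), 1.9179655313491821)
well [ 0.4659 -0.0933  0.062 ] [0.006 0.032]
well [ 0.4723 -0.1919  0.062 ] [0.006 0.032]
well [ 0.4746 -0.2905  0.062 ] [0.006 0.032]
jam [0.646 0.262 0.099]
mus [0.644 0.386 0.115]
cup [0.665 0.129 0.007]
timer [ 0.672 -0.314  0.047]
tea [ 0.685 -0.181  0.007]
```

View pics/rack.png

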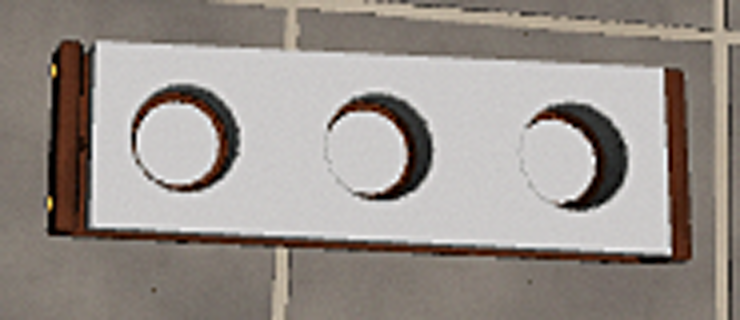

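View pics/tins.png

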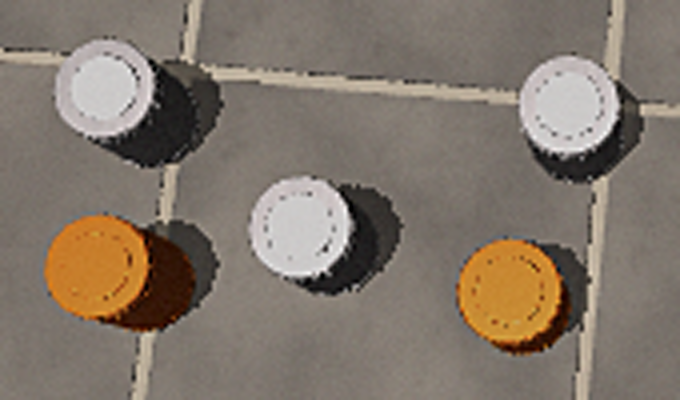

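The rim centres fit the plate position I measured: yaw is about 0.038 rad and the plate sits about 2 mm to the −y side. I'll start with tin A, closing the fingers along rack x. First I'll work out the shifts.

```bash
cat >> h.py <<'E'
def go(x,y,zg,yaw=1.609):
    "shift in tool mm to put the grasp point at x,y,zg"
    s=telemetry.observe(); from scipy.spatial.transform import Rotation as Q
    R=Q.from_euler("xyz",s["tool_rot"]).as_matrix()
    d=R.T@(np.array([x,y,zg+.159])-s["tool_pos"]); print("t",round(s["time"],2),"mm",(d*1000).round(1),"roll",round(s["tool_rot"][2]-yaw,4),"F",s["contact_force"].round(2),"open",round(s["opening"],4))
E
python3 - <<'E'
from h import *
go(.5246,.3321,.245)
for u,v in [(391.4,289.5),(440,291.5),(488.3,294)]: print(uvz("top",u,v,.062).round(4))
E
```

```text
t 0.1 mm [-3.555e+02 -1.580e+01  1.000e-01] roll 1.1358 F [ 0.18  0.04 -0.48] open 0.0915
[ 0.467  -0.0941  0.062 ]
[ 0.4715 -0.194   0.062 ]
[ 0.4749 -0.2932  0.062 ]
```

```bash
python3 -m crank '[[0.52,-30,-1,0,0.11],[0.52,-65,-3,0,0.23],[0.52,-100,-5,0,0.35],[0.52,-140,-6,0,0.47],[0.52,-180,-8,0,0.59],[0.52,-220,-10,0,0.71],[0.52,-260,-12,0,0.83],[0.52,-300,-14,0,0.95],[0.52,-330,-15,0,1.05],[0.52,-350,-15.8,0,1.136],[0.52,-355.5,-15.8,0,1.136],[0.52,-355.5,-15.8,0,1.136]]' 10; python3 -c "
from h import *
go(.5246,.3321,.072)"
```

```text
time: 1.1
tool_pos: [0.5257, 0.3314, 0.4038]
tool_rot: [-3.14, 0.0, 1.608]
contact_force: [-1.3, 1.2, -0.1]
opening: 0.0697
grip_force: 0.0
t 1.1 mm [  0.9  -0.9 172.8] roll -0.0005 F [-1.28  1.17 -0.05] open 0.0697
```

```bash
python3 -m crank '[[0.52,0,0,20,0],[0.52,0,0,50,0],[0.52,0,0,80,0],[0.52,0,0,110,0],[0.52,0,0,135,0],[0.52,0,0,155,0],[0.52,0,0,168,0],[0.52,0,0,173,0],[0.52,0,0,173,0],[0.52,0,0,173,0]]' 10; python3 -m crank '[[-0.2,0,0,0,0],[-0.2,0,0,0,0],[-0.2,0,0,0,0],[-0.2,0,0,0,0],[-0.2,0,0,0,0],[-0.2,0,0,0,0]]' 30;  python3 -c "
from h import *
go(.5246,.3321,.072)"
```

```text
time: 1.93
tool_pos: [0.5242, 0.333, 0.2325]
tool_rot: [3.141, -0.0, 1.611]
contact_force: [0.4, 0.0, 0.2]
opening: 0.0698
grip_force: 0.0
time: 2.43
tool_pos: [0.5247, 0.3324, 0.2326]
tool_rot: [3.141, -0.001, 1.609]
contact_force: [-1.7, 1.3, 6.2]
opening: 0.0504
grip_force: 30.0
t 2.43 mm [-0.3 -0.1  1.6] roll -0.0002 F [-1.72  1.32  6.23] open 0.0504
```

```bash
python3 -m crank '[[-0.2,0,0,-3,0],[-0.2,0,0,-12,0],[-0.2,0,0,-30,0],[-0.2,0,0,-60,0],[-0.2,0,0,-85,0],[-0.2,0,0,-100,0],[-0.2,0,0,-105,0],[-0.2,0,0,-105,0],[-0.2,0,0,-105,0],[-0.2,0,0,-105,0],[-0.2,0,0,-105,0]]' 30;  for i in 1 2 3; do python3 -m crank '[[-0.2,0,0,0,0]]' | grep force; done; python3 -c "
from h import *
go(.4676,-.0936,.177)
go(.4718,-.1935,.177)
go(.4755,-.293,.177)"
```

```text
time: 3.35
tool_pos: [0.5244, 0.3321, 0.3351]
tool_rot: [-3.139, 0.001, 1.609]
contact_force: [-0.6, 0.4, -2.0]
opening: 0.0505
grip_force: 30.0
contact_force: [0.8, -0.5, -1.8]
grip_force: 30.0
contact_force: [-0.3, -0.3, -1.2]
grip_force: 30.0
contact_force: [-0.2, -0.5, -1.1]
grip_force: 30.0
t 3.6 mm [-4.234e+02 -7.320e+01  4.000e-01] roll -0.0002 F [-0.23 -0.47 -1.09] open 0.0505
t 3.6 mm [-5.234e+02 -7.280e+01  4.000e-01] roll -0.0002 F [-0.23 -0.47 -1.09] open 0.0505
t 3.6 mm [-6.229e+02 -7.290e+01  5.000e-01] roll -0.0002 F [-0.23 -0.47 -1.09] open 0.0505
```

Tin A reads about 1.1–2 N, which makes it the lightest, so it goes in the left well.

```bash
python3 -m crank '[[-0.2,-5,-1,-15,0],[-0.2,-20,-4,-35,0],[-0.2,-45,-8,-40,0],[-0.2,-80,-14,-40,0],[-0.2,-120,-21,-40,0],[-0.2,-160,-28,-40,0],[-0.2,-200,-35,-40,0],[-0.2,-240,-42,-40,0],[-0.2,-280,-49,-40,0],[-0.2,-320,-56,-40,0],[-0.2,-355,-62,-40,0],[-0.2,-385,-67,-40,0]]' 30;  python3 -m crank '[[-0.2,-22,-4,10,0],[-0.2,-34,-6,30,0],[-0.2,-38.5,-6.2,50,0],[-0.2,-38.5,-6.2,65,0],[-0.2,-38.5,-6.2,65,0],[-0.2,-38.5,-6.2,65,0]]'; python3 -c "
from h import *
go(.4676,-.0936,.140)"
```

```text
time: 4.6
tool_pos: [0.4716, -0.0572, 0.3769]
tool_rot: [3.141, 0.0, 1.608]
contact_force: [0.2, -0.9, -1.7]
opening: 0.0504
grip_force: 30.0
time: 5.1
tool_pos: [0.4675, -0.0937, 0.3115]
tool_rot: [-3.14, -0.001, 1.609]
contact_force: [0.1, 0.0, -1.9]
opening: 0.0505
grip_force: 30.0
t 5.1 mm [ 0.1  0.1 12.5] roll -0.0004 F [ 0.06  0.04 -1.94] open 0.0505
```

```bash
python3 -m crank '[[-0.2,0,0,6,0],[-0.2,0,0,12,0],[-0.2,0,0,14,0],[-0.2,0,0,15,0],[-0.2,0,0,16,0],[-0.2,0,0,17,0],[-0.2,0,0,17,0],[-0.2,0,0,17,0]]'; python3 -m crank '[[-0.2,0,0,1,0],[-0.2,0,0,1,0]]' ; python3 -m crank '[[-0.2,0,0,1,0],[-0.2,0,0,1,0]]'; python3 -m crank '[[-0.2,0,0,1,0],[-0.2,0,0,1,0]]'
```

```text
time: 5.77
tool_pos: [0.4676, -0.0937, 0.2948]
tool_rot: [3.141, 0.0, 1.609]
contact_force: [0.6, -0.8, -1.3]
opening: 0.0504
grip_force: 30.0
time: 5.93
tool_pos: [0.4676, -0.0937, 0.2937]
tool_rot: [3.142, -0.0, 1.609]
contact_force: [-0.3, 0.1, -2.0]
opening: 0.0506
grip_force: 30.0
time: 6.1
tool_pos: [0.4676, -0.0937, 0.2926]
tool_rot: [-3.142, -0.0, 1.609]
contact_force: [0.6, -0.1, -1.8]
opening: 0.0504
grip_force: 30.0
time: 6.27
tool_pos: [0.4676, -0.0937, 0.2915]
tool_rot: [-3.141, -0.0, 1.609]
contact_force: [-0.2, 1.1, -1.3]
opening: 0.0504
grip_force: 30.0
```

```bash
python3 -m crank '[[-0.2,0,0,1,0],[-0.2,0,0,2,0],[-0.2,0,0,3,0],[-0.2,0,0,3,0]]'; python3 -m crank '[[-0.2,0,0,1,0],[-0.2,0,0,2,0],[-0.2,0,0,3,0],[-0.2,0,0,3,0]]'
```

```text
time: 6.6
tool_pos: [0.4675, -0.0937, 0.2885]
tool_rot: [-3.141, -0.0, 1.609]
contact_force: [-0.3, 1.1, -1.6]
opening: 0.0505
grip_force: 30.0
time: 6.93
tool_pos: [0.4675, -0.0937, 0.2855]
tool_rot: [-3.141, -0.0, 1.609]
contact_force: [-0.8, 0.3, -1.7]
opening: 0.0503
grip_force: 30.0
```

It's in the well without touching the rim. I'll go on down to the spring.

```bash
python3 -m crank '[[-0.2,0,0,3,0],[-0.2,0,0,6,0],[-0.2,0,0,9,0],[-0.2,0,0,12,0],[-0.2,0,0,15,0],[-0.2,0,0,18,0],[-0.2,0,0,18,0]]';  python3 -m crank '[[-0.2,0,0,2,0],[-0.2,0,0,4,0],[-0.2,0,0,6,0],[-0.2,0,0,8,0],[-0.2,0,0,8,0],[-0.2,0,0,8,0]]'; python3 -m crank '[[-0.2,0,0,1.5,0],[-0.2,0,0,3,0],[-0.2,0,0,4.5,0],[-0.2,0,0,4.5,0],[-0.2,0,0,4.5,0]]'
```

```text
time: 7.52
tool_pos: [0.4674, -0.0936, 0.267]
tool_rot: [-3.141, -0.001, 1.609]
contact_force: [-0.2, 0.2, -1.6]
opening: 0.0506
grip_force: 30.0
time: 8.02
tool_pos: [0.4676, -0.0937, 0.2597]
tool_rot: [-3.142, -0.0, 1.609]
contact_force: [-0.0, 0.4, 0.1]
opening: 0.0508
grip_force: 30.0
time: 8.43
tool_pos: [0.4676, -0.0937, 0.2552]
tool_rot: [3.141, -0.0, 1.609]
contact_force: [-0.4, -0.6, 0.1]
opening: 0.0502
grip_force: 30.0
```

```bash
python3 -m crank '[[-0.2,0,0,1,0],[-0.2,0,0,1.5,0],[-0.2,0,0,1.5,0],[0.3,0,0,1.5,0],[0.3,0,0,1.5,0],[0.3,0,0,1.5,0],[0.3,0,0,1.5,0]]' 5;  python3 -m crank '[[0.3,0,0,-10,0],[0.4,0,0,-30,0],[0.5,0,0,-60,0],[0.52,0,0,-100,0],[0.52,0,0,-120,0],[0.52,0,0,-125,0],[0.52,0,0,-125,0]]'
python3 - <<'E'
from h import *
p,d=vision.read_camera("top"); W=cloud("top",d)
cv2.imwrite("pics/top1.png",cv2.resize(p[230:340,180:540,::-1],None,fx=2,fy=2))
for z0,z1 in [(.1,.125),(.085,.1)]:
  m=((W[...,2]>z0)&(W[...,2]<z1)).astype(np.uint8); m[:215]=0; m[330:]=0; m[:,540:]=0
  n,l,s,c=cv2.connectedComponentsWithStats(m)
  for i in range(1,n):
    if s[i,4]>150: q=W[l==i]; print(c[i].round(),s[i,4],cv2.minEnclosingCircle(q[:,:2].astype(np.float32)),np.median(q[:,2]))
go(.4629,.2239,.245)
E
```

```text
time: 9.02
tool_pos: [0.4676, -0.0937, 0.2537]
tool_rot: [3.142, -0.0, 1.609]
contact_force: [-0.6, -0.4, -0.3]
opening: 0.0593
grip_force: 0.0
time: 9.6
tool_pos: [0.4677, -0.0937, 0.3801]
tool_rot: [3.138, 0.001, 1.609]
contact_force: [-0.1, 0.6, -0.3]
opening: 0.07
grip_force: 0.0
[302. 246.] 505 ((0.5366696715354919, 0.09664497524499893), 0.0262984037399292) 0.09246011015662338
[235. 277.] 531 ((0.46295732259750366, 0.2238258421421051), 0.026093963533639908) 0.09236785538604929
[184. 286.] 548 ((0.4349845349788666, 0.32241958379745483), 0.02645004726946354) 0.09212862985075665
[287. 292.] 535 ((0.44022777676582336, 0.11682140827178955), 0.026001427322626114) 0.09234558847772087
t 9.65 mm [317.5   7.6 -25.5] roll -0.0002 F [ 0.21 -0.41 -1.13] open 0.0701
```

View pics/top1.png

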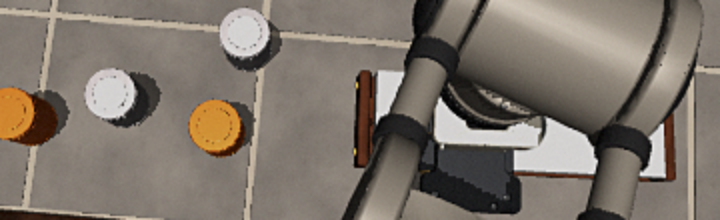

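The arm hides the left well in this picture, so I'll check it once the arm is away. The other tins haven't moved. Next is tin B.

```bash
python3 -m crank '[[0.52,20,0,-10,0],[0.52,55,1,-20,0],[0.52,95,2,-25,0],[0.52,135,3,-25,0],[0.52,175,4,-25,0],[0.52,215,5,-25,0],[0.52,250,6,-25,0],[0.52,280,7,-25,0],[0.52,305,7.6,-25,0],[0.52,317.5,7.6,-25,0],[0.52,317.5,7.6,-25,0],[0.52,317.5,7.6,-25,0]]'
python3 - <<'E'
from h import *
go(.4629,.2239,.072)
p,d=vision.read_camera("top"); W=cloud("top",d)
m=((W[...,2]>.1)&(W[...,2]<.125)).astype(np.uint8); m[:255]=0; m[330:]=0; m[:,:360]=0;m[:,540:]=0
n,l,s,c=cv2.connectedComponentsWithStats(m)
for i in range(1,n):
    if s[i,4]>50: q=W[l==i]; print(c[i].round(),s[i,4],cv2.minEnclosingCircle(q[:,:2].astype(np.float32)),np.median(q[:,2]))
E
```

```text
time: 10.65
tool_pos: [0.463, 0.2237, 0.4023]
tool_rot: [-3.139, 0.001, 1.61]
contact_force: [0.3, -0.7, -0.0]
opening: 0.0693
grip_force: 0.0
t 10.65 mm [  0.4   0.4 171.3] roll 0.0011 F [ 0.27 -0.74 -0.03] open 0.0693
[395. 287.] 574 ((0.4679197072982788, -0.09372051805257797), 0.02630460634827614) 0.11246892295652541
```

The first tin's lid is at 112.5 mm, so its spring is about 11.5 mm down, as it should be. Now I'll grip B and lift it.

```bash
python3 -m crank '[[0.52,0,0,20,0],[0.52,0,0,50,0],[0.52,0,0,80,0],[0.52,0,0,110,0],[0.52,0,0,135,0],[0.52,0,0,155,0],[0.52,0,0,166,0],[0.52,0,0,170,0],[0.52,0,0,170,0],[0.52,0,0,170,0]]' 10; python3 -m crank '[[-0.2,0,0,0,0],[-0.2,0,0,0,0],[-0.2,0,0,0,0],[-0.2,0,0,0,0],[-0.2,0,0,0,0],[-0.2,0,0,0,0]]' 30;python3 -m crank '[[-0.2,0,0,-3,0],[-0.2,0,0,-12,0],[-0.2,0,0,-30,0],[-0.2,0,0,-60,0],[-0.2,0,0,-90,0],[-0.2,0,0,-120,0],[-0.2,0,0,-140,0],[-0.2,0,0,-145,0],[-0.2,0,0,-145,0],[-0.2,0,0,-145,0],[-0.2,0,0,-145,0]]';  for i in 1 2 ; do python3 -m crank '[[-0.2,0,0,0,0]]' | grep force; done; python3 -c "
from h import *
go(.4718,-.1935,.177)
go(.4755,-.293,.177)"
```

```text
time: 11.53
tool_pos: [0.4636, 0.2231, 0.2342]
tool_rot: [3.141, -0.0, 1.608]
contact_force: [0.1, -0.3, 0.1]
opening: 0.0697
grip_force: 0.0
time: 12.03
tool_pos: [0.4629, 0.2239, 0.2343]
tool_rot: [3.141, -0.0, 1.609]
contact_force: [-3.8, -1.4, 6.5]
opening: 0.0503
grip_force: 30.0
time: 12.95
tool_pos: [0.4626, 0.2237, 0.3766]
tool_rot: [-3.138, 0.001, 1.609]
contact_force: [0.2, -0.0, -7.8]
opening: 0.0507
grip_force: 30.0
contact_force: [-0.3, 0.6, -6.9]
grip_force: 30.0
contact_force: [-0.4, -0.1, -7.6]
grip_force: 30.0
t 13.12 mm [-417.3   -6.9   41.6] roll -0.0002 F [-0.44 -0.14 -7.61] open 0.0508
t 13.12 mm [-516.9   -7.    41.7] roll -0.0002 F [-0.44 -0.14 -7.61] open 0.0508
```

B weighs about 7.6 N, so it is the heaviest and goes in the right well.

```bash
python3 -m crank '[[-0.2,-10,0,0,0],[-0.2,-30,0,0,0],[-0.2,-60,-1,0,0],[-0.2,-95,-1,0,0],[-0.2,-132,-2,0,0],[-0.2,-170,-2,0,0],[-0.2,-208,-3,0,0],[-0.2,-246,-3,0,0],[-0.2,-284,-4,0,0],[-0.2,-322,-4,0,0],[-0.2,-360,-5,0,0],[-0.2,-398,-5,0,0]]' 40;  python3 -m crank '[[-0.2,-38,-1,0,0],[-0.2,-70,-1,0,0],[-0.2,-95,-2,0,0],[-0.2,-111,-2,5,0],[-0.2,-119,-2,20,0],[-0.2,-119,-2,40,0],[-0.2,-119,-2,55,0],[-0.2,-119,-2,60,0],[-0.2,-119,-2,60,0],[-0.2,-119,-2,60,0]]'; python3 -c "
from h import *
go(.4755,-.293,.157)"
```

```text
time: 14.12
tool_pos: [0.4724, -0.1764, 0.3785]
tool_rot: [-3.141, -0.0, 1.608]
contact_force: [0.6, 0.6, -8.1]
opening: 0.0504
grip_force: 40.0
time: 14.95
tool_pos: [0.4759, -0.2929, 0.3189]
tool_rot: [3.142, -0.0, 1.609]
contact_force: [-0.1, 0.5, -6.8]
opening: 0.0503
grip_force: 40.0
t 14.95 mm [-0.1 -0.4  2.9] roll 0.0003 F [-0.12  0.5  -6.82] open 0.0503
```

```bash
python3 -m crank '[[-0.2,0,0,6,0],[-0.2,0,0,12,0],[-0.2,0,0,16,0],[-0.2,0,0,18,0],[-0.2,0,0,19,0],[-0.2,0,0,20,0],[-0.2,0,0,20,0],[-0.2,0,0,20,0]]'; for i in 1 2 3 ; do python3 -m crank '[[-0.2,0,0,1,0],[-0.2,0,0,2,0],[-0.2,0,0,2,0]]' | grep -v rot; done
```

```text
time: 15.62
tool_pos: [0.4758, -0.2931, 0.2988]
tool_rot: [3.141, 0.0, 1.609]
contact_force: [-0.3, -0.0, -7.5]
opening: 0.0505
grip_force: 40.0
time: 15.87
tool_pos: [0.4757, -0.293, 0.2965]
contact_force: [0.5, 0.2, -6.8]
opening: 0.0506
grip_force: 40.0
time: 16.12
tool_pos: [0.4757, -0.293, 0.2944]
contact_force: [0.5, -0.4, -8.1]
opening: 0.0503
grip_force: 40.0
time: 16.37
tool_pos: [0.4757, -0.293, 0.2924]
contact_force: [-0.3, -0.1, -8.1]
opening: 0.0499
grip_force: 40.0
```

```bash
python3 -m crank '[[-0.2,0,0,1,0],[-0.2,0,0,2,0],[-0.2,0,0,3,0],[-0.2,0,0,4,0],[-0.2,0,0,5,0],[-0.2,0,0,6,0],[-0.2,0,0,6,0]]'|grep -v rot; python3 -m crank '[[-0.2,0,0,3,0],[-0.2,0,0,6,0],[-0.2,0,0,9,0],[-0.2,0,0,12,0],[-0.2,0,0,15,0],[-0.2,0,0,18,0],[-0.2,0,0,18,0]]'|grep -v rot;  python3 -m crank '[[-0.2,0,0,2,0],[-0.2,0,0,4,0],[-0.2,0,0,6,0],[-0.2,0,0,8,0],[-0.2,0,0,8,0],[-0.2,0,0,8,0]]'|grep -v rot
```

```text
time: 16.95
tool_pos: [0.4757, -0.293, 0.2864]
contact_force: [0.1, 0.4, -8.2]
opening: 0.0501
grip_force: 40.0
time: 17.53
tool_pos: [0.4756, -0.2929, 0.2679]
contact_force: [-0.3, -0.1, -7.7]
opening: 0.0502
grip_force: 40.0
time: 18.03
tool_pos: [0.4758, -0.2931, 0.2609]
contact_force: [-0.1, 0.1, -3.0]
opening: 0.05
grip_force: 40.0
```

```bash
python3 -m crank '[[-0.2,0,0,1,0],[-0.2,0,0,2,0],[-0.2,0,0,3,0],[-0.2,0,0,4,0],[-0.2,0,0,4.5,0],[-0.2,0,0,4.5,0],[-0.2,0,0,4.5,0]]'|grep -v rot; python3 -m crank '[[-0.2,0,0,0,0]]'|grep -v rot
```

```text
time: 18.62
tool_pos: [0.4759, -0.2931, 0.2563]
contact_force: [-0.2, 0.1, -0.5]
opening: 0.05
grip_force: 40.0
time: 18.7
tool_pos: [0.4758, -0.2931, 0.2564]
contact_force: [0.4, 0.4, -1.8]
opening: 0.0501
grip_force: 40.0
```

The load is balanced, with about 1 N left on the arm. I'll release and go to tin C.

```bash
python3 -m crank '[[-0.2,0,0,0.6,0],[-0.2,0,0,0.6,0],[0.3,0,0,0.6,0],[0.3,0,0,0.6,0],[0.3,0,0,0.6,0],[0.3,0,0,0.6,0]]' 5 |grep -v rot;  python3 -m crank '[[0.3,0,0,-10,0],[0.4,0,0,-30,0],[0.5,0,0,-60,0],[0.52,0,0,-100,0],[0.52,0,0,-135,0],[0.52,0,0,-148,0],[0.52,0,0,-148,0]]'|grep -v rot; python3 -c "
from h import *
go(.5367,.0965,.245)"
```

```text
time: 19.2
tool_pos: [0.4759, -0.2931, 0.2558]
contact_force: [0.2, -0.1, -0.5]
opening: 0.0594
grip_force: 0.0
time: 19.78
tool_pos: [0.4761, -0.2932, 0.4088]
contact_force: [0.3, -0.3, -0.4]
opening: 0.07
grip_force: 0.0
t 19.78 mm [387.1  75.4   3. ] roll -0.0001 F [ 0.25 -0.31 -0.39] open 0.07
```

```bash
python3 -m crank '[[0.52,20,4,0,0],[0.52,55,11,0,0],[0.52,95,19,0,0],[0.52,135,27,0,0],[0.52,175,35,0,0],[0.52,215,43,0,0],[0.52,255,51,0,0],[0.52,295,58,0,0],[0.52,335,66,0,0],[0.52,370,73,0,0],[0.52,387,75.4,3,0],[0.52,387,75.4,3,0]]'|grep -v rot
python3 - <<'E'
from h import *
p,d=vision.read_camera("top"); W=cloud("top",d)
m=((W[...,2]>.1)&(W[...,2]<.125)).astype(np.uint8); m[:255]=0; m[330:]=0; m[:,:360]=0;m[:,540:]=0
n,l,s,c=cv2.connectedComponentsWithStats(m)
for i in range(1,n):
    if s[i,4]>50: q=W[l==i]; print(c[i].round(),s[i,4],cv2.minEnclosingCircle(q[:,:2].astype(np.float32)),np.median(q[:,2]))
go(.5367,.0965,.072)
E
```

```text
time: 20.78
tool_pos: [0.536, 0.1001, 0.3993]
contact_force: [-0.1, 0.1, 0.7]
opening: 0.0698
grip_force: 0.0
[395. 287.] 573 ((0.46799564361572266, -0.09361694753170013), 0.02611478790640831) 0.11251798956649478
[496. 291.] 606 ((0.4760042428970337, -0.29167553782463074), 0.026593198999762535) 0.11264650748347392
t 20.83 mm [ -1.7   1.  168.5] roll 0.0033 F [ 1.09  0.19 -0.59] open 0.0701
```

Both placed lids stand at 112.5 mm, as expected. Now tin C.

```bash
python3 -m crank '[[0.52,0,0,15,0],[0.52,0,0,45,0],[0.52,0,0,75,0],[0.52,0,0,105,0],[0.52,0,0,135,0],[0.52,0,0,155,0],[0.52,0,0,165,0],[0.52,0,0,168,0],[0.52,0,0,168,0],[0.52,0,0,168,0]]' 10; python3 -m crank '[[-0.2,0,0,0,0],[-0.2,0,0,0,0],[-0.2,0,0,0,0],[-0.2,0,0,0,0],[-0.2,0,0,0,0],[-0.2,0,0,0,0]]' 30;python3 -m crank '[[-0.2,0,0,-3,0],[-0.2,0,0,-12,0],[-0.2,0,0,-30,0],[-0.2,0,0,-60,0],[-0.2,0,0,-90,0],[-0.2,0,0,-120,0],[-0.2,0,0,-140,0],[-0.2,0,0,-145,0],[-0.2,0,0,-145,0],[-0.2,0,0,-145,0],[-0.2,0,0,-145,0]]';  for i in 1 2 ; do python3 -m crank '[[-0.2,0,0,0,0]]' | grep force; done; python3 -c "
from h import *
go(.4718,-.1932,.157)"
```

```text
time: 21.67
tool_pos: [0.5369, 0.0961, 0.2338]
tool_rot: [3.14, -0.0, 1.608]
contact_force: [0.4, 0.1, 0.5]
opening: 0.0702
grip_force: 0.0
time: 22.17
tool_pos: [0.5364, 0.0966, 0.2333]
tool_rot: [3.141, -0.0, 1.609]
contact_force: [-2.6, -0.8, 6.4]
opening: 0.0507
grip_force: 30.0
time: 23.08
tool_pos: [0.536, 0.0965, 0.3756]
tool_rot: [-3.138, -0.0, 1.609]
contact_force: [0.4, -0.0, -3.9]
opening: 0.0506
grip_force: 30.0
contact_force: [0.3, -0.2, -4.6]
grip_force: 30.0
contact_force: [-0.6, 0.5, -5.1]
grip_force: 30.0
t 23.25 mm [-287.1  -75.3   60.4] roll -0.0001 F [-0.61  0.5  -5.14] open 0.0505
```

```bash
python3 -m crank '[[-0.2,-10,-3,0,0],[-0.2,-35,-9,0,0],[-0.2,-70,-18,0,0],[-0.2,-105,-28,0,0],[-0.2,-140,-37,0,0],[-0.2,-175,-46,0,0],[-0.2,-210,-55,0,0],[-0.2,-240,-63,0,0],[-0.2,-265,-69,0,0],[-0.2,-280,-73,0,0],[-0.2,-287,-75.3,0,0],[-0.2,-287,-75.3,0,0]]' 35|grep -v rot;  python3 -m crank '[[-0.2,0,0,5,0],[-0.2,0,0,20,0],[-0.2,0,0,40,0],[-0.2,0,0,55,0],[-0.2,0,0,60,0],[-0.2,0,0,60,0],[-0.2,0,0,60,0]]'; python3 -c "
from h import *
go(.4718,-.1932,.157)"
```

```text
time: 24.25
tool_pos: [0.4714, -0.1947, 0.3773]
contact_force: [0.6, 0.6, -4.9]
opening: 0.0503
grip_force: 35.0
time: 24.83
tool_pos: [0.4724, -0.1924, 0.3179]
tool_rot: [3.141, -0.0, 1.61]
contact_force: [-0.3, -0.5, -4.2]
opening: 0.0505
grip_force: 35.0
t 24.83 mm [-0.7 -0.7  1.9] roll 0.001 F [-0.34 -0.48 -4.17] open 0.0505
```

```bash
python3 -m crank '[[-0.2,0,0,4,0],[-0.2,0,0,8,0],[-0.2,0,0,12,0],[-0.2,0,0,15,0],[-0.2,0,0,18,0],[-0.2,0,0,18,0],[-0.2,0,0,18,0]]'; for i in 1 2 3 4; do python3 -m crank '[[-0.2,0,0,1,0],[-0.2,0,0,2,0],[-0.2,0,0,2,0]]' | grep -v rot; done
```

```text
time: 25.42
tool_pos: [0.472, -0.1931, 0.2994]
tool_rot: [-3.141, -0.0, 1.609]
contact_force: [1.0, -0.3, -4.3]
opening: 0.0503
grip_force: 35.0
time: 25.67
tool_pos: [0.472, -0.1931, 0.2975]
contact_force: [-0.3, 0.7, -4.5]
opening: 0.0504
grip_force: 35.0
time: 25.92
tool_pos: [0.472, -0.1931, 0.2954]
contact_force: [0.4, 0.3, -4.0]
opening: 0.0504
grip_force: 35.0
time: 26.17
tool_pos: [0.472, -0.1931, 0.2934]
contact_force: [-0.6, -0.3, -4.2]
opening: 0.0504
grip_force: 35.0
time: 26.42
tool_pos: [0.472, -0.1931, 0.2914]
contact_force: [-0.2, -1.4, -4.0]
opening: 0.0506
grip_force: 35.0
```

```bash
python3 -m crank '[[-0.2,0,0,1,0],[-0.2,0,0,2,0],[-0.2,0,0,3,0],[-0.2,0,0,4,0],[-0.2,0,0,5,0],[-0.2,0,0,5,0]]'|grep -v rot; python3 -m crank '[[-0.2,0,0,3,0],[-0.2,0,0,6,0],[-0.2,0,0,9,0],[-0.2,0,0,12,0],[-0.2,0,0,15,0],[-0.2,0,0,18,0],[-0.2,0,0,18,0]]'|grep -v rot;  python3 -m crank '[[-0.2,0,0,2,0],[-0.2,0,0,4,0],[-0.2,0,0,6,0],[-0.2,0,0,8,0],[-0.2,0,0,8,0],[-0.2,0,0,8,0]]'|grep -v rot
```

```text
time: 26.92
tool_pos: [0.472, -0.1931, 0.2863]
contact_force: [-0.3, 0.2, -4.6]
opening: 0.0503
grip_force: 35.0
time: 27.5
tool_pos: [0.4719, -0.193, 0.2678]
contact_force: [0.1, -0.8, -3.7]
opening: 0.0507
grip_force: 35.0
time: 28.0
tool_pos: [0.4722, -0.1932, 0.2607]
contact_force: [-0.0, -0.2, -2.7]
opening: 0.0505
grip_force: 35.0
```

```bash
python3 -m crank '[[-0.2,0,0,1,0],[-0.2,0,0,2,0],[-0.2,0,0,3,0],[-0.2,0,0,4,0],[-0.2,0,0,5,0],[-0.2,0,0,5.5,0],[-0.2,0,0,5.5,0],[-0.2,0,0,5.5,0]]'|grep -v rot; python3 -m crank '[[-0.2,0,0,0,0]]'|grep -v rot
```

```text
time: 28.67
tool_pos: [0.4721, -0.1932, 0.2552]
contact_force: [0.1, -0.7, -0.2]
opening: 0.0503
grip_force: 35.0
time: 28.75
tool_pos: [0.4721, -0.1931, 0.2552]
contact_force: [-0.3, 1.1, -0.3]
opening: 0.0506
grip_force: 35.0
```

Balanced. I'll release, retract and move the arm clear, then take a check picture.

```bash
python3 -m crank '[[-0.2,0,0,0,0],[0.3,0,0,0,0],[0.3,0,0,0,0],[0.3,0,0,0,0],[0.3,0,0,0,0]]' 5 |grep -v rot;  python3 -m crank '[[0.3,0,0,-10,0],[0.4,0,0,-30,0],[0.5,0,0,-60,0],[0.52,0,0,-100,0],[0.52,0,0,-135,0],[0.52,0,0,-148,0],[0.52,0,0,-148,0]]'|grep -v rot; python3 -m crank '[[0.52,20,0,0,0],[0.52,55,0,0,0],[0.52,95,0,0,0],[0.52,135,0,0,0],[0.52,175,0,0,0],[0.52,215,0,0,0],[0.52,255,0,0,0],[0.52,290,0,0,0],[0.52,315,0,0,0],[0.52,325,0,0,0],[0.52,325,0,0,0],[0.52,325,0,0,0]]'|grep -v rot
python3 - <<'E'
from h import *
p,d=vision.read_camera("top"); W=cloud("top",d)
cv2.imwrite("pics/end.png",p[:,:,::-1])
m=((W[...,2]>.1)&(W[...,2]<.125)).astype(np.uint8); m[:255]=0; m[330:]=0; m[:,:360]=0;m[:,540:]=0
n,l,s,c=cv2.connectedComponentsWithStats(m)
for i in range(1,n):
    if s[i,4]>50: q=W[l==i]; print(c[i].round(),s[i,4],cv2.minEnclosingCircle(q[:,:2].astype(np.float32)),np.median(q[:,2]))
E
```

```text
time: 29.17
tool_pos: [0.4721, -0.1931, 0.2552]
contact_force: [0.0, -0.6, 0.2]
opening: 0.0597
grip_force: 0.0
time: 29.75
tool_pos: [0.4724, -0.1932, 0.4079]
contact_force: [-0.1, 0.5, -0.5]
opening: 0.0695
grip_force: 0.0
time: 30.75
tool_pos: [0.4596, 0.1314, 0.4026]
contact_force: [0.7, -0.7, 0.2]
opening: 0.0699
grip_force: 0.0
[395. 287.] 573 ((0.4680232107639313, -0.09343845397233963), 0.026270359754562378) 0.11257896333071962
[445. 289.] 583 ((0.47274249792099, -0.19274844229221344), 0.026149697601795197) 0.11200987550375387
[496. 291.] 608 ((0.4766230285167694, -0.2917969822883606), 0.02624671719968319) 0.1125759846448238
```

View pics/end.png

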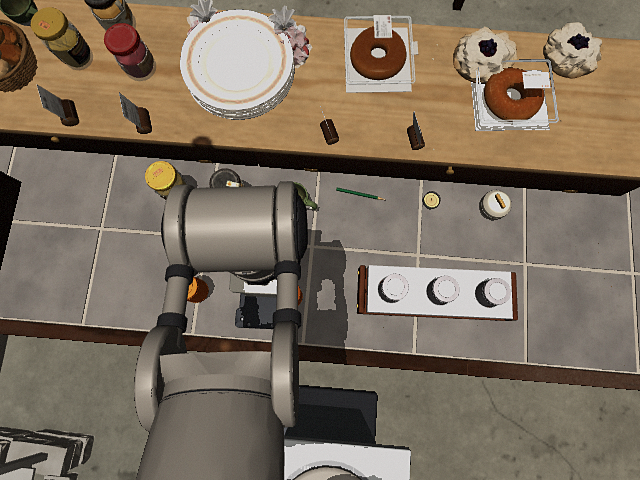

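The picture shows all three tins in their wells, at about (395,287), (445,289) and (496,291). The lids are level at about 112 mm and the arm is clear.

```bash
python3 -c "
from cell import ticket
print(ticket.hand_in())"
```

```text
the job is handed in; nothing more can be done
None
```

I handed the job in at about 31 s: the lightest tin is in the left well, the middle one in the middle and the heaviest in the right, all released with lids level at 112–113 mm; hand-in returned no verdict.

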